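# Park the microscope objectives by length

## Robot

A 6-joint arm with a two-finger parallel gripper is mounted at the origin on the work surface. World frame = base frame: x ahead of the robot, y to its left, z up, the work surface at z = 0. Lengths are in mm, angles in rad, forces in N, time in s.
With the tool pointing down it reaches from about 350 to 775 mm from the base axis. Payload 7.3 kg.
Tool frame: the origin (TCP) lies at the very end of the fingers, on their centre line; the grasp point (between the pads) lies 19 mm behind it (bot.grip_point_offset is the distance from the TCP to the grasp point, in mm); z points along the fingers, y is the line along which they close (so a half turn about z gives the same grasp; the last joint's range is limited). The gripper opens to 92 mm and grips with 3 to 60 N. Pads are 19 mm wide; open, the fingers measure 130 mm over their backs; the gripper's body (75 mm by 190 mm) begins 47 mm behind the grasp point.
Start: joints at [-1.321, 0.342, 1.524, -0, 1.275, -0.146], TCP at [202.435, -484.422, 226.741] pointing down, gripper open.
Joint ranges: [-2.53, 2.53], [-0.77, 2.02], [0.04, 2.7], [-1, 4.14], [0.28, 2.66], [-3.11, 3.11]. Speed limits (rad/s): [2.57, 2.57, 3.14, 3.14, 3.14, 3.14].

## Interface

Orientations are given as [roll, pitch, yaw] about the fixed x, y, z axes, in that order (R = Rz(yaw) Ry(pitch) Rx(roll)).
In Python, from plant import bot gives the robot as it stands. The module is installed in compiled form; this text tells all that it offers.
- The arm moves only by the shell command python3 -m jog 'ROWS' [OPENING]. ROWS is JSON, a list of rows, each a list of 6 numbers: the shift along the tool's x, y, z in mm, then the turn, a rotation vector about the tool's x, y, z in rad. In form: [[dx, dy, dz, rx, ry, rz], ...]. A call has 1 to 12 rows; each row shifts and turns the commanded pose from where the row before left it, along the tool's axes as they then stand; what a row does not reach is not made up. A row lasts 1/10 s, in which the tool goes at most 50 mm and 8.59 degrees, less where a joint would pass 70% of its speed; a pose out of reach is approached as far as the arm can. A call with a gripper value outside its range is refused whole. OPENING is the opening in per cent of the stroke, from 0 (shut) to 100 (fully open), set as the call begins (- or left out, the last holds). The fingers move at their own pace and stop on an object; the grip force is fixed at half the most. Time passes only in rows, so rows that do not move let the fingers close. It gives the time, the measured TCP pose, the force, the opening and the grip force at its end, in the units of the state.
- bot.get_obs(): the state, without advancing time (a new reading comes with each control period).
- bot.capture(name): name is "side" or "top" or "wrist"; returns the picture (420x560x3 uint8, red, green, blue); there is no depth.
- bot.camera_model(name): a dict with "fx", "fy", "cx", "cy" (pixels), "position" and "orientation" of the camera in the world; the wrist camera has in their place "T_tool_cam" (4x4, takes a point from camera to tool coordinates, whose origin is the TCP and whose axes are the flange's). Camera axes: x right, y down, z forward; pixel columns grow to the right and rows downward; lengths in mm; the calibration is good to about 2 mm. A picture is of the moment at which its call begins: read the wrist's pose just before it. camera_model takes no time and is no camera call.
- bot.close_job(): hands the job in; it is judged then, once.
Trained networks look in the newest picture that a camera, given by its name, has taken for a name from the list of things; names that differ only in an ending like _2 or _b are one class to them, and where a whole thing is asked for, a point or a joint stands for the part that bears it (a point fixed in the world has none). Each returns a list of dicts, best first, with "p" (0 to 1); they miss things now and then, are a little off and sometimes report something else, mostly with a low value. They report only what shows in the picture. A call takes as long as a camera call. They do not tell look-alikes from the thing itself.
- bot.outline_of(target, camera): "mask" (420x560 bool, what is visible of it) and "pixel" ([column, row] in pixels, amid what is visible of it).
The state is a dict: "time": time; "joint_positions": joint angles; "dq": joint speeds; "tau": joint torques, N m; "tool_pos": TCP position; "tcp_rot": TCP orientation; "contact_force": force on the tool from outside, world axes, zero at the start; "moment": the same for the moment, N m; "grip_width": finger opening in mm; "finger_force": force on a finger pad.
Only numpy, scipy, OpenCV 4.12 (cv2) and the standard library are available. Lean on these libraries where they do the work, as an engineer would, in place of code of your own. Each camera call takes 0.05 s, during which the arm holds its last target. There are 200 camera calls.

## Task

Line up the four microscope objectives on the rail's four round rubber pads in order of length: the shortest on the pad next to the upright post, the longest on the pad farthest from it. Set each one down gently (do not drop it), standing upright with its nose up and centred on its pad, without tipping any over, and leave the glass dish where it is.

Things in the scene. Friction and masses are not known exactly. Their poses are not given: they have to be found in the camera images.
- obj_33: loose microscope objective of silver metal with black bands, standing nose up, 33 mm tall overall: the shortest, a little wider than it is tall, with a blunt nose 24 mm across. Round body 36 mm across, straight-sided for the lower 25 mm and tapering above. Origin: centre of its flat foot; z points up to the nose. About 110 g, varying by a third
- obj_44: loose microscope objective of silver metal with black bands, standing nose up, 44 mm tall overall: the second shortest, nose 20 mm across. Round body 36 mm across, straight-sided for the lower 34 mm and tapering above. Origin: centre of its flat foot; z points up to the nose. About 150 g, varying by a third
- obj_55: loose microscope objective of silver metal with black bands, standing nose up, 55 mm tall overall: the second longest, nose 16 mm across, long taper. Round body 36 mm across, straight-sided for the lower 40 mm and tapering above. Origin: centre of its flat foot; z points up to the nose. About 190 g, varying by a third
- obj_66: loose microscope objective of silver metal with black bands, standing nose up, 66 mm tall overall: the longest and slimmest-nosed, nose 12 mm across. Round body 36 mm across, straight-sided for the lower 46 mm and tapering above. Origin: centre of its flat foot; z points up to the nose. About 230 g, varying by a third
- pad_a: first (the +y end) of four equal flat round black rubber pads (50 mm across, 4 mm thick, no rim) in a straight row, 66 mm apart, on a fixed aluminium rail (380 x 60 mm, 12 mm high). Origin: centre of its underside, 12 mm above the table; objectives stand on its top, 16 mm above the table. Its y axis runs along the row, from pad_d to pad_a. The row's place and yaw (within 13 degrees) vary
- pad_b: second of four equal flat round black rubber pads (50 mm across, 4 mm thick, no rim) in a straight row, 66 mm apart, on a fixed aluminium rail (380 x 60 mm, 12 mm high). Origin: centre of its underside, 12 mm above the table; objectives stand on its top, 16 mm above the table. Its y axis runs along the row, from pad_d to pad_a. The row's place and yaw (within 13 degrees) vary
- pad_c: third of four equal flat round black rubber pads (50 mm across, 4 mm thick, no rim) in a straight row, 66 mm apart, on a fixed aluminium rail (380 x 60 mm, 12 mm high). Origin: centre of its underside, 12 mm above the table; objectives stand on its top, 16 mm above the table. Its y axis runs along the row, from pad_d to pad_a. The row's place and yaw (within 13 degrees) vary
- pad_d: last (the -y end) of four equal flat round black rubber pads (50 mm across, 4 mm thick, no rim) in a straight row, 66 mm apart, on a fixed aluminium rail (380 x 60 mm, 12 mm high). Origin: centre of its underside, 12 mm above the table; objectives stand on its top, 16 mm above the table. Its y axis runs along the row, from pad_d to pad_a. The row's place and yaw (within 13 degrees) vary
- post: fixed upright steel post with a thicker knob-like head (24 mm across), on one end of the rail, beside either pad_a or pad_d, 66 mm from the centre of the pad next to it; its top is 62 mm above the table. The other end carries a low grey block 8 mm high instead. Origin: centre of the post's foot, on the rail
- dish: loose open round glass dish with a specimen chip, 56 mm across, 14 mm high, 60 g, standing among the objectives: to be left alone. Origin: centre of its underside. (A round grey case with black lid, 55 mm across and 26 mm high, also stands loose among the objectives.)
Mind the look-alikes: they are no part of the job. What is shaped like the obj_33 but orange, purple or red is not meant.

How it is judged:
By the outcome, as a careful person would: the job done as asked, in the order asked, and still so for the second after the job is handed in, with the robot touching nothing.
It also fails if it takes over 93 s, if anything falls off the work surface, if the arm or the gripper's body presses on something with over 40 N, if the wrist force passes 120 N, or if a joint passes its speed limit or range.

## Working session

There is one attempt and no reset: what is moved stays moved. The work goes in short steps, Python scripts to look and compute and a shell command to move; the robot and the scene stay as the last step left them, time stands still between calls to the robot, and variables do not carry over. Pictures are saved under pics/ and viewed, at most 14 in all, crops included, and the job is handed in when it is done.

```bash
mkdir -p pics; python3 - <<'E'
from plant import bot
import cv2,numpy as np
o=bot.get_obs();print(o)
for n in("top","side","wrist"):
    m=bot.camera_model(n);print(n,m)
a=bot.capture("top");b=bot.capture("side")
cv2.imwrite("pics/top.png",a[...,::-1]);cv2.imwrite("pics/side.png",b[...,::-1])
for c in("top","side"):
  for t in("obj_33","obj_44","obj_55","obj_66","pad_a","post","dish"):
    print(c,t,[(np.round(r["pixel"]).tolist(),round(r["p"],2),int(r["mask"].sum())) for r in bot.outline_of(t,c)])
E
```

```text
{'time': 0.0, 'joint_positions': array([-1.32102269e+00,  3.42690025e-01,  1.52501973e+00,  2.69029278e-05,
        1.27538825e+00, -1.45992944e-01]), 'dq': array([-0.00023273, -0.00129545,  0.00032244,  0.00057298,  0.00083213,
        0.00029067]), 'tau': array([-1.48338622e-03, -4.31247175e+01, -2.44224304e+01,  7.15863495e-02,
        5.58611273e-02, -1.08374181e-04]), 'tool_pos': array([ 202.32623788, -484.00884956,  226.06098571]), 'tcp_rot': array([-3.14010706e+00, -2.44442676e-04,  3.95758543e-01]), 'contact_force': array([0.32533425, 0.86210348, 0.0387738 ]), 'moment': array([-0.02905394, -0.03966881, -0.03460478]), 'finger_force': 0.0, 'grip_width': 91.84505201988671}
top {'fx': 410.1238814180236, 'fy': 410.1238814180236, 'cx': 279.7267900731198, 'cy': 210.56933078567525, 'position': array([4.29071866e+02, 1.96268885e-01, 8.92734840e+02]), 'orientation': array([-3.04414617,  0.02854587, -1.59665275])}
side {'fx': 412.61692409645855, 'fy': 412.61692409645855, 'cx': 277.42515314726194, 'cy': 211.62150133151331, 'position': array([ 458.78584162, -505.67151953,  641.64419999]),
[... 2007 characters left out ...]
 266), ([269.0, 172.0], 0.71, 303), ([246.0, 110.0], 0.69, 326), ([230.0, 140.0], 0.53, 240)]
side obj_55 [([239.0, 239.0], 0.9, 510), ([274.0, 392.0], 0.82, 743), ([238.0, 157.0], 0.8, 266), ([269.0, 172.0], 0.71, 303), ([246.0, 110.0], 0.69, 326), ([230.0, 140.0], 0.53, 240)]
side obj_66 [([239.0, 239.0], 0.9, 510), ([274.0, 392.0], 0.82, 743), ([238.0, 157.0], 0.8, 266), ([269.0, 172.0], 0.71, 303), ([246.0, 110.0], 0.69, 326), ([230.0, 140.0], 0.53, 240)]
side pad_a [([348.0, 225.0], 0.91, 443), ([361.0, 256.0], 0.83, 566), ([328.0, 178.0], 0.82, 317), ([334.0, 201.0], 0.66, 379), ([384.0, 275.0], 0.26, 286)]
side post [([384.0, 276.0], 0.69, 297)]
side dish [([249.0, 326.0], 0.89, 963)]
```

```bash
python3 - <<'E'
import cv2
a=cv2.imread("pics/top.png")[120:310,100:470]
cv2.imwrite("pics/topc.png",cv2.resize(a,(780,400),interpolation=cv2.INTER_CUBIC))
b=cv2.imread("pics/side.png")[80:420,170:450]
cv2.imwrite("pics/sidec.png",cv2.resize(b,(494,600),interpolation=cv2.INTER_CUBIC))
E
```

```text
(no output)
```

View pics/topc.png

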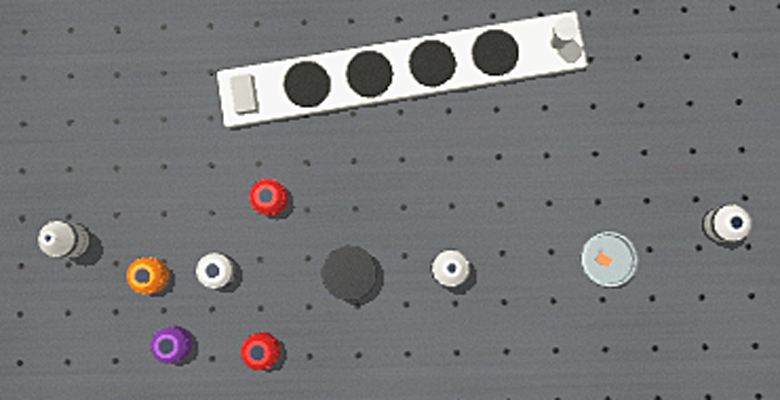

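View pics/sidec.png

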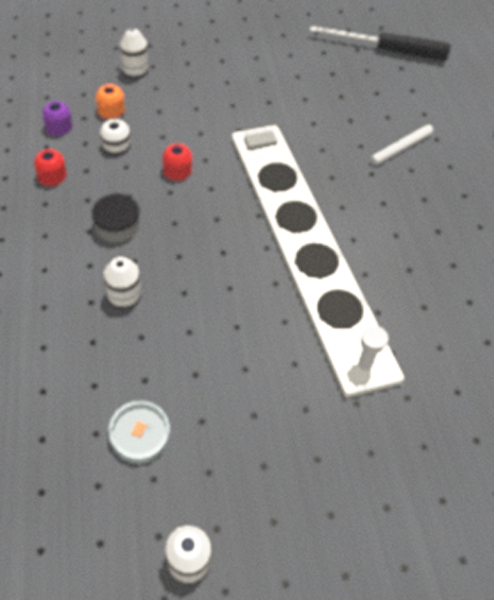

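The top view shows the post at the right end (370,138), so pad_d next to it is at (334,145), followed by (305,149) and (277,151), with pad_a at (244,159). The silver objectives are at (129,236), (202,250), (312,248) and (444,226). The orange, purple and red ones are look-alikes. Next I fit silhouettes to get positions and lengths.

```bash
cat >h.py <<'E'
from plant import bot
import cv2,numpy as np
from scipy.spatial.transform import Rotation as R
from scipy.optimize import minimize
SH={33:(25,12),44:(34,10),55:(40,8),66:(46,6)}
def cam(n,o=None):
    m=bot.camera_model(n);K=np.array([[m["fx"],0,m["cx"]],[0,m["fy"],m["cy"]],[0,0,1]])
    if n=="wrist":
        T=np.eye(4);T[:3,:3]=R.from_euler("xyz",o["tcp_rot"]).as_matrix();T[:3,3]=o["tool_pos"]
        T=T@m["T_tool_cam"];return K,T[:3,:3],T[:3,3]
    return K,R.from_euler("xyz",m["orientation"]).as_matrix(),np.array(m["position"])
def proj(c,P):
    q=(np.atleast_2d(P)-c[2])@c[1]@c[0].T;return q[:,:2]/q[:,2:]
def ray(c,px,z):
    d=c[1]@np.linalg.inv(c[0])@np.array([*px,1.]);return (c[2]+d*(z-c[2][2])/d[2])[:2]
th=np.linspace(0,2*np.pi,40)
def sil(c,x,y,rings):
    P=np.vstack([np.c_[x+r*np.cos(th),y+r*np.sin(th),0*th+z] for r,z in rings])
    im=np.zeros((840,1120),np.uint8)
    h=cv2.convexHull(((proj(c,P)+.5)*2*16).astype(np.int32));cv2.fillConvexPoly(im,h,1,shift=4)
    return cv2.resize(im*255,(560,420),interpolation=cv2.INTER_AREA)/255.
def rings(h,z0=0): s,r=SH[h];return [(18,z0),(18,z0+s),(r,z0+h)]
def fit(cms,rg,x0):
    f=lambda p:-np.mean([np.minimum(s:=sil(c,*p,rg),m).sum()/np.maximum(s,m).sum() for c,m in cms])
    r=minimize(f,x0,method="Nelder-Mead",options=dict(initial_simplex=[x0,x0+[6,0],x0+[0,6]],xatol=.1,fatol=1e-4))
    return np.round(r.x,1),round(-r.fun,3)
E
python3 - <<'E'
from h import *
bot.capture("top");bot.capture("side")
ct,cs=cam("top"),cam("side")
mt=bot.outline_of("obj_33","top");ms=bot.outline_of("obj_33","side")
for px in((129,236),(202,250),(312,248),(444,226)):
    a=min(mt,key=lambda r:np.hypot(*(np.array(r["pixel"])-px)));x=ray(ct,a["pixel"],20)
    e=proj(cs,[*x,20])[0];b=min(ms,key=lambda r:np.hypot(*(np.array(r["pixel"])-e)))
    print(px,x.round(),b["pixel"],e.round())
    for h in SH: print("  ",h,fit([(ct,a["mask"]),(cs,b["mask"])],rings(h),x),fit([(ct,a["mask"])],rings(h),x),fit([(cs,b["mask"])],rings(h),x))
for c,n in((ct,"top"),(cs,"side")):
  for t,z in(("pad_a",16),("post",60),("dish",7)):
    for r in bot.outline_of(t,n): print(n,t,ray(c,r["pixel"],z).round(1),round(r["p"],2))
E
```

```text
(129, 236) [471. 351.] [243.7, 112.1] [244. 112.]
   33 (array([474.9, 349.5]), np.float64(0.736)) (array([476.1, 349.5]), np.float64(0.829)) (array([474.1, 352.3]), np.float64(0.663))
   44 (array([475. , 347.9]), np.float64(0.824)) (array([475.6, 346.8]), np.float64(0.906)) (array([473.7, 354.2]), np.float64(0.791))
   55 (array([475.1, 346.3]), np.float64(0.889)) (array([475.2, 345.4]), np.float64(0.949)) (array([473.8, 351.7]), np.float64(0.904))
   66 (array([474.5, 344.8]), np.float64(0.926)) (array([475. , 344.4]), np.float64(0.947)) (array([473.8, 347.1]), np.float64(0.937))
(202, 250) [440. 188.] [236.3, 158.6] [235. 157.]
   33 (array([439.5, 191.9]), np.float64(0.887)) (array([439.8, 191.9]), np.float64(0.934)) (array([440.2, 195.2]), np.float64(0.862))
   44 (array([439.4, 190.7]), np.float64(0.8)) (array([439.4, 190.2]), np.float64(0.88)) (array([439.8, 190.6]), np.float64(0.722))
   55 (array([439.4, 189.5]), np.float64(0.739)) (array([439.4, 188.4]), np.float64(0.845)) (array([439.3, 193.1]), np.float64(0.637))
   66 (array([439.4, 189.5]), np.float64(0.686)) (array([4
[... 968 characters left out ...]
2, -322.2]), np.float64(0.908))
   55 (array([ 472.9, -322.1]), np.float64(0.855)) (array([ 472.8, -320.8]), np.float64(0.856)) (array([ 472. , -322.2]), np.float64(0.863))
   66 (array([ 472.9, -322.8]), np.float64(0.811)) (array([ 473. , -320.7]), np.float64(0.813)) (array([ 472., -322.]), np.float64(0.82))
top pad_a [648.9  30.5] 0.97
top pad_a [ 651.2 -101.8] 0.79
top pad_a [646.8 -33.7] 0.74
top pad_a [632.   99.3] 0.58
top pad_a [ 474.1 -325.2] 0.35
top dish [ 439.8 -206. ] 0.68
side pad_a [629.2 102. ] 0.9
side pad_a [635.   35.3] 0.76
side pad_a [ 653.8 -102.2] 0.74
side pad_a [648.1 -35.1] 0.67
side post [441.2 146.9] 0.74
side post [ 663.9 -171.8] 0.7
side dish [ 441.8 -206.3] 0.76
```

Lengths and positions from the fit: obj_66 at (474,345), obj_33 at (440,192), obj_55 at (435,-44) and obj_44 at (472,-322). I turn the gripper to close across the row, about 1.677 rad yaw.

```bash
python3 -m jog '[[0,0,0,0,0,-0.142],[0,0,0,0,0,-0.142],[0,0,0,0,0,-0.142],[0,0,0,0,0,-0.142],[0,0,0,0,0,-0.142],[0,0,0,0,0,-0.142],[0,0,0,0,0,-0.142],[0,0,0,0,0,-0.142],[0,0,0,0,0,-0.145],[0,0,0,0,0,0]]' 60
cat >>h.py <<'E'
def to(x,y,z):
    o=bot.get_obs();M=R.from_euler("xyz",o["tcp_rot"]).as_matrix()
    print("tcp",o["tool_pos"].round(1),o["tcp_rot"].round(3),"-> tool shift",(M.T@(np.array([x,y,z])-o["tool_pos"])).round(1))
E
python3 -c "
from h import *
to(472,-370,200);to(640,-20,200)"
```

```text
time: 2.3
tool_pos: [202.4, -484.4, 226.7]
tcp_rot: [3.142, 0.0, 1.678]
contact_force: [-0.9, 0.8, -1.0]
grip_width: 55.1
finger_force: 0.0
tcp [ 202.4 -484.4  226.7] [3.142 0.    1.678] -> tool shift [ 84.9 280.3  26.7]
tcp [ 202.4 -484.4  226.7] [3.142 0.    1.678] -> tool shift [414.9 484.8  26.7]
```

```bash
python3 -m jog '[[31,36.5,2,0,0,0],[31,36.5,2,0,0,0],[31,36.5,2,0,0,0],[31,36.5,2,0,0,0],[31,36.5,2,0,0,0],[31,36.5,2,0,0,0],[31,36.5,2,0,0,0],[31,36.5,2,0,0,0],[31,36.5,2,0,0,0],[31,36.5,2,0,0,0],[31,30,2,0,0,0],[31,0,0,0,0,0]]'; python3 -m jog '[[30,0,0,0,0,0],[0,0,0,0,0,0],[0,0,0,0,0,0]]'
cat >>h.py <<'E'
def pads(c,mind=8):
    out=[]
    for r in bot.outline_of("pad_a","wrist"):
        m=r["mask"].astype(np.uint8);cn=max(cv2.findContours(m,0,1)[0],key=cv2.contourArea)
        if len(cn)<8: continue
        P=np.array([[*ray(c,p,16)] for p in cn[:,0].astype(float)]);(x,y),rad=cv2.minEnclosingCircle(P.astype(np.float32))
        M=np.array([ray(c,p[::-1],16) for p in np.argwhere(m)]).mean(0)
        out.append((x,y));print("pad",np.round([x,y,rad],1),M.round(1),"p",round(r["p"],2),np.round(r["pixel"]))
    return out
E
python3 - <<'E'
from h import *
o=bot.get_obs();a=bot.capture("wrist");c=cam("wrist",o);print(o["tool_pos"])
cv2.imwrite("pics/w1.png",a[...,::-1]);pads(c)
for r in bot.outline_of("post","wrist"):print(r["pixel"],r["p"],ray(c,r["pixel"],60))
E
```

```text
time: 3.5
tool_pos: [558.4, -70.7, 203.8]
tcp_rot: [3.141, -0.0, 1.674]
contact_force: [-0.1, -0.6, -0.1]
grip_width: 55.1
finger_force: 0.0
time: 3.8
tool_pos: [552.8, -42.6, 204.8]
tcp_rot: [3.141, 0.001, 1.676]
contact_force: [1.4, 0.1, 0.9]
grip_width: 55.5
finger_force: 0.0
[552.78027118 -42.59275598 204.79884017]
pad [655.1 -92.3  21.6] [657.1 -85.2] p 0.82 [374. 239.]
pad [637.1  32.4  25.8] [637.6  32.9] p 0.76 [376. 132.]
pad [628.6  96.5  25.2] [628.7  97.1] p 0.63 [375.  66.]
pad [647.1 -32.6  24.8] [646.8 -32.5] p 0.63 [375. 198.]
```

View pics/w1.png

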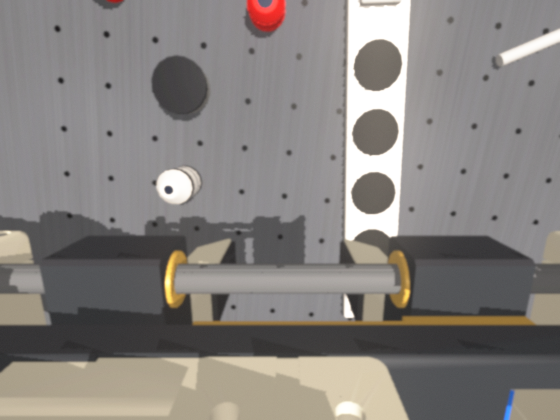

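The gripper hides pad_d, while pads a, b and c show at (378,65), (376,132) and (374,192). I move toward -y so all four are in view.

```bash
python3 -m jog '[[-40,20,0,0,0,0],[-45,20,0,0,0,0],[-45,10,0,0,0,0],[0,0,0,0,0,0],[0,0,0,0,0,0]]'
python3 - <<'E'
from h import *
o=bot.get_obs();a=bot.capture("wrist");c=cam("wrist",o);print(o["tool_pos"],o["tcp_rot"])
cv2.imwrite("pics/w2.png",a[...,::-1]);pads(c)
for r in bot.outline_of("post","wrist"):print("post",r["pixel"],r["p"],ray(c,r["pixel"],60))
to(472,-400,180)
E
```

```text
time: 4.45
tool_pos: [615.7, -168.9, 203.9]
tcp_rot: [-3.141, -0.001, 1.673]
contact_force: [0.6, 1.0, 0.4]
grip_width: 55.2
finger_force: 0.0
[ 615.69160493 -168.93158226  203.936918  ] [-3.14063125e+00 -6.09234005e-04  1.67254602e+00]
pad [647.5 -33.8  24.8] [647.2 -33.4] p 0.98 [336.  64.]
pad [656.3 -98.9  24.8] [656.3 -98.7] p 0.93 [332. 130.]
pad [637.7  20.6  21.8] [639.1  16. ] p 0.87 [331.   6.]
pad [ 671.  -171.3   16.9] [ 672.2 -170.9] p 0.41 [339. 199.]
post [337.1, 198.7] 0.95 [ 662.34446091 -161.44512109]
tcp [ 615.8 -166.3  204.9] [-3.141 -0.     1.677] -> tool shift [-217.2 -167.7   24.8]
```

Both views agree: pad_d (656.2,-98.7), pad_c (647.1,-33.2), pad_b (637.7,32.6), pad_a (628.7,97.3). Next is the view of obj_44.

```bash
python3 -m jog '[[-31,-24,3.5,0,0,0],[-31,-24,3.5,0,0,0],[-31,-24,3.5,0,0,0],[-31,-24,3.5,0,0,0],[-31,-24,3.5,0,0,0],[-31,-24,3.5,0,0,0],[-31,-24,3.5,0,0,0],[0,0,0,0,0,0],[0,0,0,0,0,0]]'
cat >>h.py <<'E'
def obj(x,y,hs,name):
    o=bot.get_obs();a=bot.capture("wrist");c=cam("wrist",o);cv2.imwrite(name,a[...,::-1])
    e=proj(c,[x,y,25])[0];L=bot.outline_of("obj_33","wrist")
    r=min(L,key=lambda r:np.hypot(*(np.array(r["pixel"])-e)));print("pix",r["pixel"],"exp",e.round(),"p",round(r["p"],2))
    for h in hs: print(h,fit([(c,r["mask"])],rings(h),np.array([x,y],float)))
E
python3 - <<'E'
from h import *
obj(472,-322.5,(33,44,55),"pics/w3.png");to(472,-322.5,120)
E
```

```text
time: 5.5
tool_pos: [471.9, -400.0, 180.5]
tcp_rot: [3.141, -0.0, 1.676]
contact_force: [0.3, 0.4, 0.1]
grip_width: 55.2
finger_force: 0.0
pix [299.3, 116.3] exp [297. 119.] p 0.7
33 (array([ 471.9, -322.3]), np.float64(0.965))
44 (array([ 471.6, -322.7]), np.float64(0.959))
55 (array([ 471.8, -323.3]), np.float64(0.927))
tcp [ 472.8 -399.   180.7] [3.141 0.    1.678] -> tool shift [76.2  7.3 60.7]
```

View pics/w3.png

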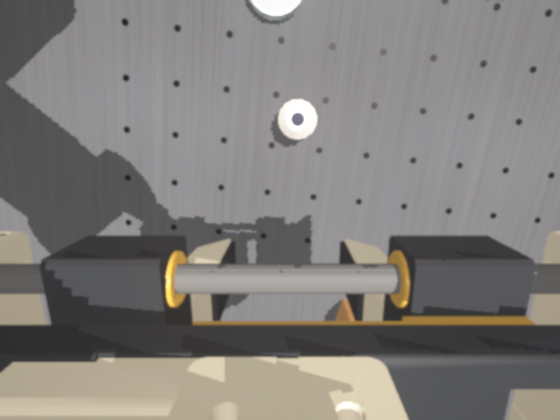

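The nozzle ring of obj_44 is at (298,119), standing alone. I approach it.

```bash
python3 -m jog '[[19,2,28,0,0,0],[19,2,28,0,0,0],[19,2,27,0,0,0],[19.5,1.6,27,0,0,0],[0,0,0,0,0,0],[0,0,0,0,0,0]]'
python3 -c "
from h import *
to(471.8,-322.5,6)"
```

```text
time: 6.2
tool_pos: [472.6, -322.9, 71.0]
tcp_rot: [3.141, 0.001, 1.679]
contact_force: [0.6, -0.5, 0.7]
grip_width: 55.0
finger_force: 0.0
tcp [ 472.6 -322.9   71. ] [3.141e+00 1.000e-03 1.679e+00] -> tool shift [ 0.5 -0.8 65. ]
```

```bash
python3 -m jog '[[0,0,22,0,0,0],[0,0,22,0,0,0],[0,0,12,0,0,0],[0,0,8.5,0,0,0],[0,0,0,0,0,0],[0,0,0,0,0,0]]'
python3 -m jog '[[0,0,0,0,0,0],[0,0,0,0,0,0],[0,0,0,0,0,0],[0,0,0,0,0,0],[0,0,0,0,0,0]]' 0
python3 -c "
from h import *
to(647.1,-33.2,90)"
```

```text
time: 6.8
tool_pos: [472.1, -324.2, 6.6]
tcp_rot: [3.141, 0.001, 1.677]
contact_force: [-0.7, -0.7, -0.3]
grip_width: 54.8
finger_force: 0.0
time: 7.3
tool_pos: [472.0, -323.8, 6.3]
tcp_rot: [3.141, 0.001, 1.677]
contact_force: [-0.2, 0.9, 3.4]
grip_width: 34.3
finger_force: 30.0
tcp [ 472.  -323.8    6.3] [3.141e+00 1.000e-03 1.677e+00] -> tool shift [270.4 205.  -83.8]
```

```bash
python3 -m jog '[[0,0,-10,0,0,0],[0,0,-30,0,0,0],[0,0,-44,0,0,0],[33,25,0,0,0,0],[34,26,0,0,0,0],[34,26,0,0,0,0],[34,26,0,0,0,0],[34,26,0,0,0,0],[34,26,0,0,0,0],[34,26,0,0,0,0],[20,15,0,0,0,0],[0,0,0,0,0,0]]'
python3 -m jog '[[0,0,0,0,0,0],[0,0,0,0,0,0]]'
python3 -c "
from h import *
to(647.1,-34,60)"
```

```text
time: 8.5
tool_pos: [640.2, -43.7, 89.7]
tcp_rot: [3.141, -0.001, 1.681]
contact_force: [0.3, 0.4, -0.4]
grip_width: 34.7
finger_force: 30.0
time: 8.7
tool_pos: [638.6, -48.2, 89.7]
tcp_rot: [-3.141, 0.0, 1.676]
contact_force: [-0.4, -0.2, -0.6]
grip_width: 34.7
finger_force: 30.0
tcp [638.6 -48.2  89.7] [-3.141  0.     1.676] -> tool shift [13.3 10.  29.7]
```

```bash
python3 -m jog '[[6,5,15,0,0,0],[7,5,15,0,0,0],[0,0,25,0,0,0],[0,0,0,0,0,0],[0,0,0,0,0,0]]'
python3 - <<'E'
from h import *
to(647.1,-34,22.5)
bot.capture("side");cv2.imwrite("pics/s2.png",cv2.resize(bot.capture("side")[130:330,230:470,::-1],None,fx=3,fy=3))
E
```

```text
time: 9.2
tool_pos: [647.2, -33.1, 33.5]
tcp_rot: [-3.139, -0.001, 1.677]
contact_force: [-0.2, -0.2, -0.1]
grip_width: 34.5
finger_force: 30.0
tcp [647.2 -33.1  33.5] [-3.139e+00 -1.000e-03  1.677e+00] -> tool shift [-0.9 -0.1 11. ]
```

View pics/s2.png

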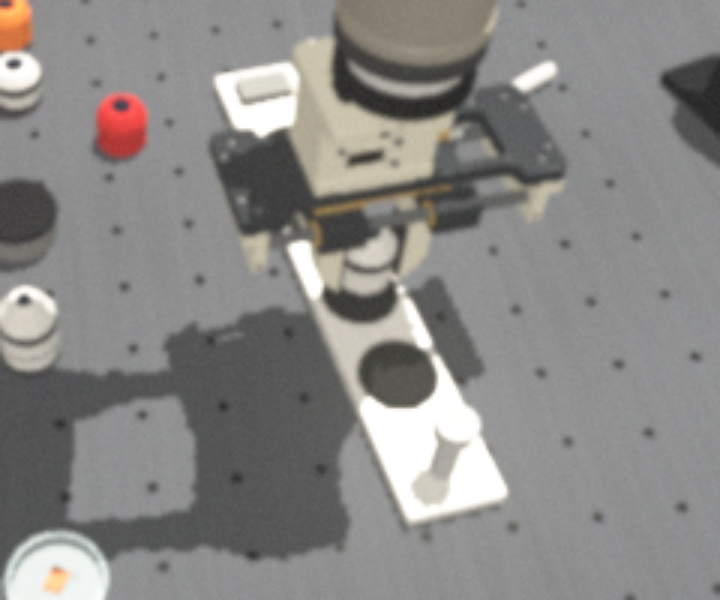

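The side view shows obj_44 held above pad_c (crop ~(365,260)), with the pad_d slot free at (398,375). I lower it slowly.

```bash
python3 -m jog '[[-0.5,0,5,0,0,0],[0,0,3,0,0,0],[0,0,1.5,0,0,0],[0,0,1,0,0,0],[0,0,0,0,0,0],[0,0,0,0,0,0]]'
```

```text
time: 9.9
tool_pos: [647.9, -33.8, 24.3]
tcp_rot: [3.141, 0.0, 1.677]
contact_force: [0.8, -0.3, -1.5]
grip_width: 34.5
finger_force: 30.0
```

```bash
python3 -m jog '[[0,0,0.7,0,0,0],[0,0,0.6,0,0,0],[0,0,0,0,0,0]]';python3 -m jog '[[0,0,0.5,0,0,0],[0,0,0,0,0,0]]'
```

```text
time: 10.2
tool_pos: [647.8, -33.8, 22.8]
tcp_rot: [-3.141, 0.0, 1.677]
contact_force: [-0.1, 0.8, -0.4]
grip_width: 34.6
finger_force: 30.0
time: 10.4
tool_pos: [647.9, -33.8, 22.4]
tcp_rot: [3.142, 0.0, 1.677]
contact_force: [-0.1, 0.3, -1.1]
grip_width: 34.5
finger_force: 30.0
```

```bash
for i in 1 2; do python3 -m jog '[[0,0,0.5,0,0,0],[0,0,0,0,0,0]]' | grep -E "pos|contact";done
```

```text
tool_pos: [647.9, -33.8, 22.3]
contact_force: [-1.6, 0.0, 2.7]
tool_pos: [647.9, -33.8, 22.3]
contact_force: [-2.9, 0.8, 7.0]
```

Contact is felt at z about 22.3. I ease off 0.4, release and rise.

```bash
python3 -m jog '[[0,0,-0.4,0,0,0],[0,0,0,0,0,0]]' | grep contact; python3 -m jog '[[0,0,0,0,0,0],[0,0,0,0,0,0],[0,0,0,0,0,0],[0,0,0,0,0,0],[0,0,-15,0,0,0],[0,0,-35,0,0,0],[0,0,-45,0,0,0],[0,0,-45,0,0,0],[-20,-20,-20,0,0,0],[-25,-25,0,0,0,0],[0,0,0,0,0,0],[0,0,0,0,0,0]]' 60
python3 - <<'E'
from h import *
obj(647.1,-33.2,(),"pics/w4.png")
o=bot.get_obs();c=cam("wrist",o);L=bot.outline_of("obj_33","wrist")
e=proj(c,[647,-33,40])[0];r=min(L,key=lambda r:np.hypot(*(np.array(r["pixel"])-e)))
for h in(33,44,55):print(h,fit([(c,r["mask"])],rings(h,16),np.array([647.,-33])))
to(435.4,-123,170)
E
```

```text
contact_force: [-2.1, 0.8, 5.9]
time: 12.2
tool_pos: [607.9, -83.7, 183.0]
tcp_rot: [3.14, 0.0, 1.675]
contact_force: [-0.5, -0.3, -0.6]
grip_width: 55.4
finger_force: 0.0
pix [336.6, 150.9] exp [333. 152.] p 0.83
33 (array([647.8, -31.6]), np.float64(0.965))
44 (array([646.4, -31.3]), np.float64(0.945))
55 (array([645., -31.]), np.float64(0.899))
tcp [608.3 -82.6 181.8] [ 3.142 -0.     1.678] -> tool shift [ -21.8 -176.2   11.8]
```

obj_44 stands on pad_c within about 2 mm. Next is obj_55.

```bash
python3 -m jog '[[-5.5,-44,3,0,0,0],[-5.5,-44,3,0,0,0],[-5.5,-44,3,0,0,0],[-5.5,-44,3,0,0,0],[0,0,0,0,0,0],[0,0,0,0,0,0]]'
python3 - <<'E'
from h import *
obj(435.4,-43.5,(44,55,66),"pics/w5.png");to(435.4,-43.5,90);to(435.4,-43.5,12)
E
```

```text
time: 12.95
tool_pos: [435.5, -123.7, 170.1]
tcp_rot: [3.141, 0.0, 1.676]
contact_force: [1.2, -0.2, -0.3]
grip_width: 54.7
finger_force: 0.0
pix [297.2, 113.6] exp [297. 116.] p 0.56
44 (array([434.5, -43.9]), np.float64(0.978))
55 (array([434.4, -44.3]), np.float64(0.957))
66 (array([434.1, -44.9]), np.float64(0.922))
tcp [ 436.7 -123.7  170.2] [3.140e+00 1.000e-03 1.678e+00] -> tool shift [80.   7.1 80.1]
tcp [ 436.7 -123.7  170.2] [3.140e+00 1.000e-03 1.678e+00] -> tool shift [ 80.    7.  158.1]
```

View pics/w4.png

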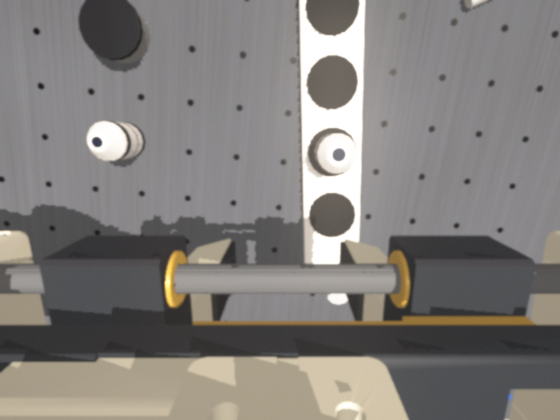

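View pics/w5.png

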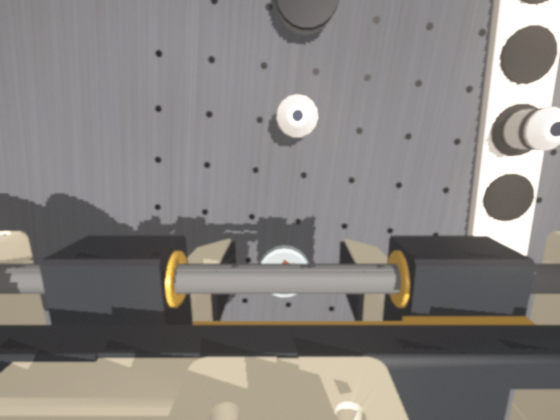

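w5: obj_55 is at (298,115), clear of the dish at (285,270). w4: obj_44 is on pad_c at (335,153), centred. I pick obj_55 at (434.6,-44).

```bash
python3 -m jog '[[27,2,27,0,0,0],[26,2.5,26,0,0,0],[26.5,2,27,0,0,0],[0,0,0,0,0,0],[0,0,0,0,0,0]]'
python3 -c "
from h import *
to(434.6,-44,12)"
```

```text
time: 13.55
tool_pos: [434.3, -43.6, 89.6]
tcp_rot: [-3.141, 0.0, 1.679]
contact_force: [0.2, -0.6, -0.0]
grip_width: 54.9
finger_force: 0.0
tcp [434.3 -43.6  89.6] [-3.141  0.     1.679] -> tool shift [-0.5  0.2 77.6]
```

```bash
python3 -m jog '[[0,0,30,0,0,0],[0,0,28,0,0,0],[0,0,14,0,0,0],[0,0,5.5,0,0,0],[0,0,0,0,0,0],[0,0,0,0,0,0]]'
python3 -m jog '[[0,0,0,0,0,0],[0,0,0,0,0,0],[0,0,0,0,0,0],[0,0,0,0,0,0],[0,0,0,0,0,0]]' 0
python3 -c "
from h import *
to(637.7,32.6,97)"
```

```text
time: 14.15
tool_pos: [434.4, -44.7, 13.2]
tcp_rot: [3.14, 0.001, 1.676]
contact_force: [-0.7, 0.1, 0.3]
grip_width: 55.0
finger_force: 0.0
time: 14.65
tool_pos: [434.2, -44.2, 12.9]
tcp_rot: [3.139, 0.001, 1.677]
contact_force: [1.7, 0.7, 5.7]
grip_width: 34.8
finger_force: 30.0
tcp [434.2 -44.2  12.9] [3.139e+00 1.000e-03 1.677e+00] -> tool shift [ 54.8 210.7 -83.7]
```

```bash
python3 -m jog '[[0,0,-10,0,0,0],[0,0,-30,0,0,0],[0,0,-44,0,0,0],[10,39,0,0,0,0],[11,43,0,0,0,0],[11,43,0,0,0,0],[11,43,0,0,0,0],[11.5,43,0,0,0,0],[0,0,0,0,0,0],[0,0,0,0,0,0],[0,0,0,0,0,0]]'
python3 -c "
from h import *
to(637.7,32.3,29)"
```

```text
time: 15.75
tool_pos: [635.6, 32.2, 95.9]
tcp_rot: [-3.139, -0.0, 1.677]
contact_force: [0.1, 0.3, -2.2]
grip_width: 34.9
finger_force: 30.0
tcp [635.6  32.2  95.9] [-3.139 -0.     1.677] -> tool shift [-0.2  2.2 66.9]
```

```bash
python3 -m jog '[[0,2,30,0,0,0],[0,0,20,0,0,0],[0,0,10,0,0,0],[0,0,3.5,0,0,0],[0,0,1.5,0,0,0],[0,0,0,0,0,0],[0,0,0,0,0,0]]'
for i in 1 2 3; do python3 -m jog '[[0,0,0.6,0,0,0],[0,0,0,0,0,0]]' | grep -E "pos|contact";done
```

```text
time: 16.45
tool_pos: [639.8, 32.6, 32.4]
tcp_rot: [3.14, 0.0, 1.677]
contact_force: [0.2, -0.1, -1.8]
grip_width: 35.2
finger_force: 30.0
tool_pos: [639.5, 32.7, 31.1]
contact_force: [0.4, -0.6, -2.1]
tool_pos: [639.2, 32.7, 30.1]
contact_force: [0.0, 0.6, -2.2]
tool_pos: [639.2, 32.7, 29.3]
contact_force: [0.1, 0.3, -2.0]
```

```bash
for i in 1 2 ; do python3 -m jog '[[0,-0.7,0.5,0,0,0],[0,0,0,0,0,0]]' | grep -E "pos|contact";done
```

```text
tool_pos: [638.6, 32.6, 29.0]
contact_force: [0.1, 0.4, -1.8]
tool_pos: [638.5, 32.5, 29.0]
contact_force: [1.4, 0.9, 0.7]
```

```bash
python3 -m jog '[[0,0,0.3,0,0,0],[0,0,0,0,0,0]]' | grep -E "contact"; python3 -m jog '[[0,0,0,0,0,0],[0,0,0,0,0,0],[0,0,0,0,0,0],[0,0,0,0,0,0],[0,0,-15,0,0,0],[0,0,-35,0,0,0],[0,0,-45,0,0,0],[0,0,-45,0,0,0],[0,-40,0,0,0,0],[0,-45,0,0,0,0],[0,-45,0,0,0,0],[0,-35,0,0,0,0]]' 60
python3 -c "
from h import *
to(439.5,112,170)"
```

```text
contact_force: [1.5, 0.8, 5.1]
time: 18.85
tool_pos: [471.3, 15.1, 169.2]
tcp_rot: [3.141, 0.0, 1.677]
contact_force: [-0.0, -0.2, 0.0]
grip_width: 55.3
finger_force: 0.0
tcp [471.3  15.1 169.2] [3.141 0.    1.677] -> tool shift [ 99.7 -21.4  -0.8]
```

```bash
python3 -m jog '[[33,-4,0,0,0,0],[33,-2,0,0,0,0],[34,0,0,0,0,0],[0,0,0,0,0,0],[0,0,0,0,0,0]]'
python3 - <<'E'
from h import *
obj(439.5,192,(33,),"pics/w6.png");to(439.5,192,80)
E
```

```text
time: 19.35
tool_pos: [457.3, 114.2, 169.0]
tcp_rot: [3.14, 0.001, 1.679]
contact_force: [0.3, 0.5, 0.5]
grip_width: 55.1
finger_force: 0.0
pix [277.1, 114.6] exp [278. 116.] p 0.62
33 (array([438.5, 192.6]), np.float64(0.972))
tcp [457.5 113.2 168.6] [3.141 0.    1.676] -> tool shift [80.3 -9.7 88.6]
```

View pics/w6.png

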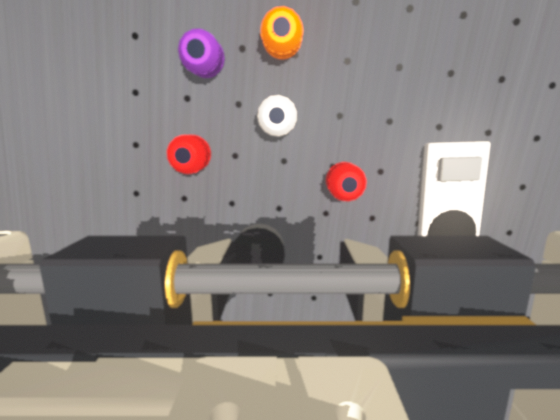

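The silver obj_33 is at (277,115), surrounded by purple (200,50), orange (281,30) and red (188,155), (346,182). Only the silver one fits the description, and the fingers at ±x clear the others.

```bash
python3 -m jog '[[27,-4,29,0,0,0],[27,-4,30,0,0,0],[27,-2.6,30,0,0,0],[0,0,0,0,0,0],[0,0,0,0,0,0]]'
python3 -c "
from h import *
to(438.6,192.6,4)"
```

```text
time: 19.95
tool_pos: [438.3, 192.6, 79.0]
tcp_rot: [-3.141, 0.001, 1.677]
contact_force: [-0.5, -0.7, -0.8]
grip_width: 55.4
finger_force: 0.0
tcp [438.3 192.6  79. ] [-3.141e+00  1.000e-03  1.677e+00] -> tool shift [ 0.   0.3 75. ]
```

```bash
python3 -m jog '[[0,0,30,0,0,0],[0,0,27,0,0,0],[0,0,12,0,0,0],[0,0,5.5,0,0,0],[0,0,0,0,0,0],[0,0,0,0,0,0]]'
python3 -m jog '[[0,0,0,0,0,0],[0,0,0,0,0,0],[0,0,0,0,0,0],[0,0,0,0,0,0],[0,0,0,0,0,0]]' 0
python3 -c "
from h import *
to(656.2,-98.7,110)"
```

```text
time: 20.55
tool_pos: [439.1, 193.2, 5.7]
tcp_rot: [3.14, -0.0, 1.676]
contact_force: [-0.3, 0.7, 0.7]
grip_width: 55.3
finger_force: 0.0
time: 21.05
tool_pos: [438.5, 193.5, 5.2]
tcp_rot: [3.14, -0.0, 1.677]
contact_force: [-0.6, -0.1, 5.3]
grip_width: 34.7
finger_force: 30.0
tcp [438.5 193.5   5.2] [ 3.14  -0.     1.677] -> tool shift [-313.6  185.6 -104.6]
```

```bash
python3 -m jog '[[0,0,-12,0,0,0],[0,0,-45,0,0,0],[0,0,-48,0,0,0],[-38,22.5,0,0,0,0],[-40,23.5,0,0,0,0],[-40,23.5,0,0,0,0],[-40,23.5,0,0,0,0],[-40,23.5,0,0,0,0],[-40,23.5,0,0,0,0],[-40,23.5,0,0,0,0],[-35.6,21,0,0,0,0],[0,0,0,0,0,0]]'
python3 -m jog '[[0,0,0,0,0,0],[0,0,0,0,0,0]]'
python3 -c "
from h import *
to(656.2,-98.2,21.3)"
```

```text
time: 22.25
tool_pos: [656.6, -103.9, 109.5]
tcp_rot: [3.14, 0.002, 1.672]
contact_force: [0.4, 0.2, -2.1]
grip_width: 35.1
finger_force: 30.0
time: 22.45
tool_pos: [653.9, -98.0, 109.7]
tcp_rot: [-3.14, -0.001, 1.677]
contact_force: [-0.1, 0.5, -1.2]
grip_width: 34.5
finger_force: 30.0
tcp [653.9 -98.  109.7] [-3.140e+00 -1.000e-03  1.677e+00] -> tool shift [-0.5  2.3 88.4]
```

```bash
python3 -m jog '[[0,1.5,30,0,0,0],[0,0,30,0,0,0],[0,0,15,0,0,0],[0,0,6,0,0,0],[0,0,3,0,0,0],[0,0,0,0,0,0],[0,0,0,0,0,0]]'
for i in 1 2 3; do python3 -m jog '[[0,0,0.6,0,0,0],[0,0,0,0,0,0]]' | grep -E "pos|contact";done
```

```text
time: 23.15
tool_pos: [657.1, -99.0, 27.1]
tcp_rot: [3.14, 0.001, 1.677]
contact_force: [-1.2, 0.1, -1.4]
grip_width: 34.7
finger_force: 30.0
tool_pos: [656.6, -99.0, 25.8]
contact_force: [0.1, 0.3, -1.0]
tool_pos: [656.3, -98.9, 24.5]
contact_force: [-0.7, 0.3, -0.8]
tool_pos: [656.2, -98.9, 23.8]
contact_force: [-0.7, 0.2, -1.2]
```

```bash
python3 -m jog '[[0.4,0,0.8,0,0,0],[0,0,0.8,0,0,0],[0,0,0,0,0,0]]'|grep -E "pos|contact"
for i in 1 2 3; do python3 -m jog '[[0,0,0.5,0,0,0],[0,0,0,0,0,0]]' | grep -E "pos|contact";done
```

```text
tool_pos: [656.2, -98.4, 22.1]
contact_force: [0.1, 0.1, -0.9]
tool_pos: [656.2, -98.4, 21.7]
contact_force: [-0.4, 0.4, -0.5]
tool_pos: [656.3, -98.5, 21.3]
contact_force: [0.3, -0.2, -1.5]
tool_pos: [656.3, -98.5, 21.2]
contact_force: [-1.3, -0.5, 3.9]
```

```bash
python3 -m jog '[[0,0,0,0,0,0],[0,0,0,0,0,0],[0,0,0,0,0,0],[0,0,0,0,0,0],[0,0,-15,0,0,0],[0,0,-35,0,0,0],[0,0,-45,0,0,0],[0,0,-45,0,0,0],[0,0,-30,0,0,0],[0,0,0,0,0,0]]' 60|grep -E "pos|width"
python3 -c "
from h import *
to(474.5,260,190)"
```

```text
tool_pos: [658.7, -99.0, 198.2]
grip_width: 55.0
tcp [658.7 -99.  198.2] [3.131 0.004 1.677] -> tool shift [ 376.6 -145.3    5. ]
```

```bash
python3 -m jog '[[42,-16,0,0,0,0],[42,-16,0,0,0,0],[42,-16,0,0,0,0],[42,-16,0,0,0,0],[42,-16,0,0,0,0],[42,-16,0,0,0,0],[42,-16,0,0,0,0],[42,-16,0,0,0,0],[38,-16,0,0,0,0],[0,0,0,0,0,0],[0,0,0,0,0,0]]'
python3 - <<'E'
from h import *
obj(474.5,345,(55,66),"pics/w7.png");to(474.5,345,110)
E
```

```text
time: 26.75
tool_pos: [472.9, 258.7, 190.8]
tcp_rot: [-3.141, 0.0, 1.679]
contact_force: [-0.5, -0.8, -0.7]
grip_width: 55.2
finger_force: 0.0
pix [298.1, 111.1] exp [300. 110.] p 0.91
55 (array([473.4, 345.1]), np.float64(0.974))
66 (array([473.3, 344.7]), np.float64(0.956))
tcp [473.8 257.5 190.7] [-3.142e+00  1.000e-03  1.676e+00] -> tool shift [87.   9.9 80.7]
```

View pics/w7.png

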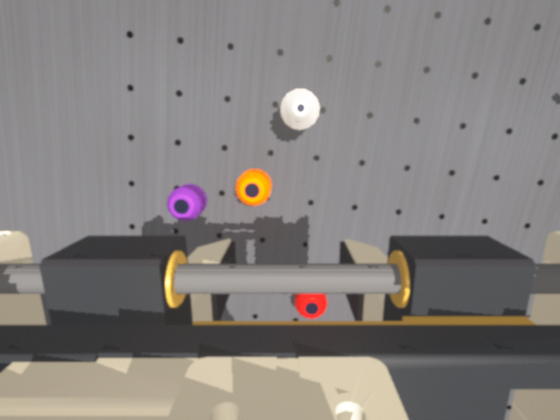

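obj_66 is at (300,108), its slim nose visible, with orange well clear at (254,187).

```bash
python3 -m jog '[[29,3,26,0,0,0],[29,3,27,0,0,0],[29,2.8,27,0,0,0],[0,0,0,0,0,0],[0,0,0,0,0,0]]'
python3 -c "
from h import *
to(473.4,344.8,18)"
```

```text
time: 27.35
tool_pos: [473.4, 344.6, 110.1]
tcp_rot: [-3.14, 0.001, 1.676]
contact_force: [0.0, -0.2, -0.3]
grip_width: 55.1
finger_force: 0.0
tcp [473.4 344.6 110.1] [-3.140e+00  1.000e-03  1.676e+00] -> tool shift [ 0.3  0.2 92.1]
```

```bash
python3 -m jog '[[0,0,32,0,0,0],[0,0,32,0,0,0],[0,0,20,0,0,0],[0,0,8,0,0,0],[0,0,0,0,0,0],[0,0,0,0,0,0]]'
python3 -m jog '[[0,0,0,0,0,0],[0,0,0,0,0,0],[0,0,0,0,0,0],[0,0,0,0,0,0],[0,0,0,0,0,0]]' 0
python3 -c "
from h import *
to(628.7,97.3,110)"
```

```text
time: 27.95
tool_pos: [474.4, 345.5, 20.4]
tcp_rot: [3.139, -0.001, 1.676]
contact_force: [0.5, -0.1, 0.3]
grip_width: 55.5
finger_force: 0.0
time: 28.45
tool_pos: [473.7, 346.0, 19.6]
tcp_rot: [3.14, -0.001, 1.677]
contact_force: [1.2, 1.1, 5.5]
grip_width: 35.0
finger_force: 30.0
tcp [473.7 346.   19.6] [ 3.140e+00 -1.000e-03  1.677e+00] -> tool shift [-263.7  127.9  -90.3]
```

```bash
python3 -m jog '[[0,0,-12,0,0,0],[0,0,-38,0,0,0],[0,0,-40,0,0,0],[-41,20,0,0,0,0],[-43,21,0,0,0,0],[-43,21,0,0,0,0],[-43,21,0,0,0,0],[-43,21,0,0,0,0],[-30,15,0,0,0,0],[-20,9,0,0,0,0],[0,0,0,0,0,0],[0,0,0,0,0,0]]'
python3 -m jog '[[0,0,0,0,0,0],[0,0,0,0,0,0]]'|grep pos
python3 -c "
from h import *
to(628.7,98,35.7)"
```

```text
time: 29.65
tool_pos: [627.4, 97.6, 108.4]
tcp_rot: [-3.14, -0.001, 1.676]
contact_force: [-0.4, -0.2, -2.2]
grip_width: 35.0
finger_force: 30.0
tool_pos: [627.4, 98.9, 108.9]
tcp [627.4  98.9 108.9] [-3.141 -0.     1.678] -> tool shift [-1.1  1.2 73.2]
```

```bash
python3 -m jog '[[-0.7,0.5,28,0,0,0],[0,0,24,0,0,0],[0,0,10,0,0,0],[0,0,4,0,0,0],[0,0,2,0,0,0],[0,0,0,0,0,0],[0,0,0,0,0,0]]'|grep -E "pos|contact"
for i in 1 2 3 4; do python3 -m jog '[[0,0,0.7,0,0,0],[0,0,0,0,0,0]]' | grep -E "pos|contact";done
```

```text
tool_pos: [629.4, 97.1, 41.9]
contact_force: [-0.2, -0.1, -2.4]
tool_pos: [628.9, 97.0, 40.6]
contact_force: [0.8, -0.1, -2.1]
tool_pos: [628.7, 97.0, 39.4]
contact_force: [-1.1, -0.6, -2.8]
tool_pos: [628.6, 97.0, 38.6]
contact_force: [-0.3, -0.2, -3.1]
tool_pos: [628.6, 97.0, 37.9]
contact_force: [0.4, -0.2, -1.7]
```

```bash
python3 -m jog '[[0.9,0,0.7,0,0,0],[0,0,0.5,0,0,0],[0,0,0,0,0,0]]' | grep -E "pos|contact"
for i in 1 2 3; do python3 -m jog '[[0,0,0.4,0,0,0],[0,0,0,0,0,0]]' | grep -E "pos|contact";done
```

```text
tool_pos: [628.5, 98.0, 36.7]
contact_force: [-0.8, -0.3, -2.7]
tool_pos: [628.6, 97.9, 36.3]
contact_force: [0.1, -0.7, -1.9]
tool_pos: [628.6, 97.9, 36.0]
contact_force: [-0.3, 0.6, -2.5]
tool_pos: [628.7, 97.9, 35.7]
contact_force: [0.8, -0.6, -2.2]
```

```bash
for i in 1 2; do python3 -m jog '[[0,0,0.4,0,0,0],[0,0,0,0,0,0]]' | grep -E "pos|contact";done
```

```text
tool_pos: [628.7, 97.9, 35.6]
contact_force: [-1.0, 0.1, 2.2]
tool_pos: [628.7, 97.9, 35.6]
contact_force: [-1.4, -0.4, 4.6]
```

Contact. I release, rise, and retreat to a viewpoint for checking the row.

```bash
python3 -m jog '[[0,0,0,0,0,0],[0,0,0,0,0,0],[0,0,0,0,0,0],[0,0,0,0,0,0],[0,0,-15,0,0,0],[0,0,-35,0,0,0],[0,0,-45,0,0,0],[0,0,-45,0,0,0],[0,0,-45,0,0,0],[-45,0,0,0,0,0],[-45,0,0,0,0,0],[-45,0,0,0,0,0]]' 60|grep -E "time|pos|width"
python3 -m jog '[[-45,0,0,0,0,0],[-45,0,0,0,0,0],[-20,0,0,0,0,0],[0,0,0,0,0,0],[0,0,0,0,0,0]]' |grep pos
cat >chk.py <<'E'
from h import *
P={33:(656.2,-98.7),44:(647.1,-33.2),55:(637.7,32.6),66:(628.7,97.3)}
o=bot.get_obs();a=bot.capture("wrist");c=cam("wrist",o);cv2.imwrite("pics/w8.png",a[...,::-1]);L=bot.outline_of("obj_33","wrist")
for h,p in P.items():
    e=proj(c,[*p,16+h/2])[0]
    if not L:break
    r=min(L,key=lambda r:np.hypot(*(np.array(r["pixel"])-e)))
    if np.hypot(*(np.array(r["pixel"])-e))<15:
        print(h,np.round(r["pixel"]),[(fit([(c,r["mask"])],rings(k,16),np.array(p))[0]-p).round(1).tolist()+[k] for k in (h-11,h) if k>30])
E
python3 chk.py
```

```text
time: 33.85
tool_pos: [643.0, -37.4, 221.8]
grip_width: 55.3
tool_pos: [654.5, -145.0, 220.3]
33 [292. 151.] [[-1.9, -0.5, 33]]
44 [297.  82.] [[-0.3, 1.7, 33], [-0.4, 0.3, 44]]
55 [292.  15.] [[-0.2, -0.9, 44], [-0.3, -0.9, 55]]
```

View pics/w8.png

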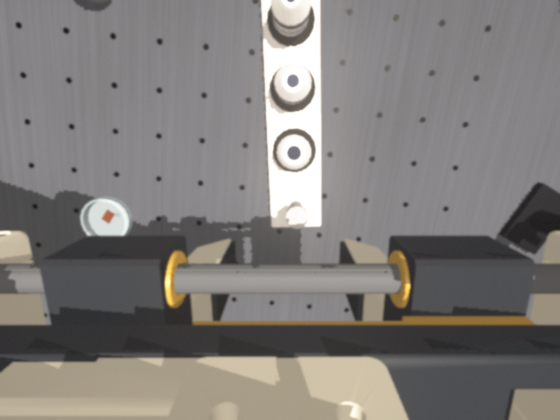

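The row stands upright and centred within about 2 mm: post (298,214), obj_33 (294,152), obj_44 (292,82), obj_55 (291,15). The dish is untouched. I move clear for a final side view.

```bash
python3 -m jog '[[-30,-40,-5,0,0,0],[-30,-40,-5,0,0,0],[-30,-40,-5,0,0,0],[-30,-40,0,0,0,0],[-30,-40,0,0,0,0],[-30,-40,0,0,0,0],[-30,-35,0,0,0,0],[-30,-35,0,0,0,0],[0,0,0,0,0,0],[0,0,0,0,0,0]]'|grep -E "time|pos"
python3 - <<'E'
from h import *
b=bot.capture("side");cv2.imwrite("pics/s3.png",cv2.resize(b[80:420,170:450,::-1],(494,600)))
bot.capture("top");ct,cs=cam("top"),cam("side");mt=bot.outline_of("obj_33","top");ms=bot.outline_of("obj_33","side")
for h,p in {33:(656.2,-98.7),44:(647.1,-33.2),55:(637.7,32.6),66:(628.7,97.3)}.items():
    f=lambda c,L:min(L,key=lambda r:np.hypot(*(np.array(r["pixel"])-proj(c,[*p,16+h/2])[0])))
    a,b=f(ct,mt),f(cs,ms);print(h,[(k,*(lambda r:((r[0]-p).round(1).tolist(),r[1]))(fit([(ct,a["mask"]),(cs,b["mask"])],rings(k,16),np.array(p)))) for k in SH])
E
```

```text
time: 35.45
tool_pos: [372.5, -416.0, 235.0]
33 [(33, [0.4, -0.3], np.float64(0.922)), (44, [-0.6, -1.2], np.float64(0.841)), (55, [-0.2, -1.0], np.float64(0.781)), (66, [-0.3, -1.3], np.float64(0.73))]
44 [(33, [1.4, 0.8], np.float64(0.871)), (44, [0.8, 0.4], np.float64(0.846)), (55, [-0.2, 0.8], np.float64(0.786)), (66, [-1.6, 0.9], np.float64(0.738))]
55 [(33, [2.0, 0.0], np.float64(0.805)), (44, [1.0, 0.1], np.float64(0.89)), (55, [0.8, -0.1], np.float64(0.94)), (66, [-0.5, -0.8], np.float64(0.899))]
66 [(33, [2.1, 0.9], np.float64(0.737)), (44, [1.7, 0.7], np.float64(0.821)), (55, [1.6, 0.4], np.float64(0.891)), (66, [0.5, -0.1], np.float64(0.931))]
```

View pics/s3.png

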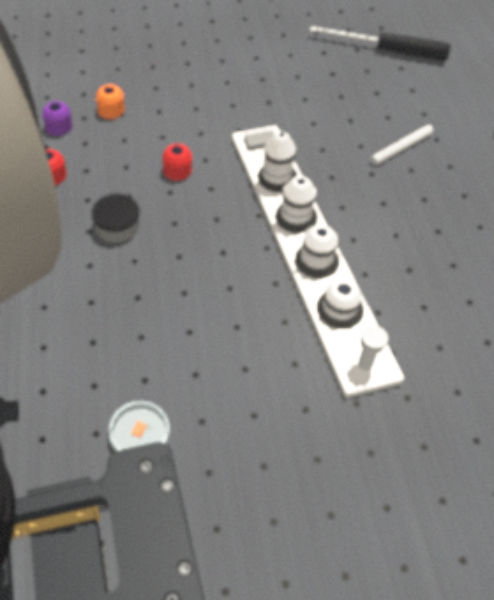

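The side view shows all four upright on their pads, in growing length away from the post: crop pixels (342,300), (318,248), (298,203), (280,160).

```bash
python3 -c "
from plant import bot
print(bot.close_job())"
```

```text
the job is handed in; nothing more can be done
None
```

The job is handed in: obj_33, obj_44, obj_55 and obj_66 stand nose up on pad_d, pad_c, pad_b and pad_a (shortest next to the post), each within about 2 mm of its pad centre, with the dish untouched and about 35 s used.

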